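Edge-only gauge plate loading and seam check

ROBOT

A 6-joint arm with a two-finger parallel gripper is mounted at the origin on the work surface. World frame = base frame: x ahead of the robot, y to its left, z up, the work surface at z = 0. Lengths are in m, angles in rad, forces in N, time in s.
With the tool pointing down it reaches from about 0.375 to 0.9 m from the base axis. Payload 3.1 kg.
Tool frame: the origin (TCP) lies at the very end of the fingers, on their centre line; the grasp point (between the pads) lies arm.pinch_z behind it (arm.pinch_z is the distance from the TCP to the grasp point, in m); z points along the fingers, y is the line along which they close (so a half turn about z gives the same grasp; the last joint's range is limited). The gripper opens to 85 mm and grips with 20 to 120 N. Pads are 22 mm wide; open, the fingers measure 114 mm over their backs; the gripper's body (76 mm by 85 mm) begins 54 mm behind the grasp point. The pads swing forward as they close: fully open they stand 13 mm farther back than shut.
Start: joints at [-1.317, 0.527, 1.433, -0, 1.181, -0.178], TCP at [0.262, -0.568, 0.204] pointing down, gripper open.
Joint ranges: [-3.08, 3.08], [-0.75, 2.2], [0.22, 2.44], [-1.43, 4.57], [0, 2.65], [-2.85, 2.85]. Speed limits (rad/s): [2.79, 2.79, 3.14, 3.14, 3.14, 3.14].

INTERFACE

Orientations are given as a rotation vector (axis times angle).
In Python, from plant import status, vision, arm gives the robot as it stands.
- The arm moves only by the shell command python3 -m handwheel 'ROWS' [OPENING] [FORCE]. ROWS is a JSON object of lists of equal length, an entry for each row: "translation": the shift along the world's x, y, z in mm, a list of three; "turn": the turn about the world's z in rad. In form: {"translation": [[tx, ty, tz], ...], "turn": [turn, ...]}. A call has 1 to 20 rows; each row is the pose to reach, as a shift and turn from the pose commanded when the call began; what a row does not reach only later rows make up. A row lasts 1/10 s, in which the tool goes at most 50 mm and 8.59 degrees, less where a joint would pass 70% of its speed; a pose out of reach is approached as far as the arm can. A call with a gripper value outside its range is refused whole. OPENING is the finger opening in mm, from 0 to 85.4, set as the call begins (- or left out, the last holds). The fingers move at their own pace and stop on an object; FORCE is the grip in N (left out, the last holds). Time passes only in rows, so rows that repeat a pose let the fingers close. It gives the time, the measured TCP pose, the force, the opening and the grip force at its end, in the units of the state.
- status.sense(): the state, without advancing time (a new reading comes with each control period).
- vision.read_camera(name): name is "scene" or "top"; returns a dict with "frame" (400x640x3 uint8, blue, green, red), "mtx" (3x3 intrinsics, pixels), "R" (3x3) and "t" (3): a world point X has camera coordinates R X + t. Camera axes: x right, y down, z forward; pixel columns grow to the right and rows downward; lengths in m; the calibration is good to about 2 mm. A picture is of the moment at which its call begins. There is no depth.
- arm.finish_job(): hands the job in; it is judged then, once.
The state is a dict: "clock": time; "joint_pos": joint angles; "joint_velocities": joint speeds; "tau": joint torques, N m; "tool_pos": TCP position; "eef_rot": TCP orientation; "wrist_force": force on the tool from outside, world axes, zero at the start; "moment": the same for the moment, N m; "finger_gap": finger opening in m; "gripper_force": force on a finger pad.
Only numpy, scipy, OpenCV 4.12 (cv2) and the standard library are available. Lean on these libraries where they do the work, as an engineer would, in place of code of your own. Each camera call takes 0.05 s, during which the arm holds its last target. There are 200 camera calls.

TASK

Lift the dark-rimmed gauge plate out of its blue carrier by its edges, set it down gently on the two runners of the granite stand and slide it fully home, its long edge flush against the yellow fence and centred between the green and red marks. Then take the orange stylus from its blue cradle, run its red ball tip slowly (about 2 cm a second) and lightly, touching or just above, along the joint between plate and fence from the green mark to the red mark, and lay it gently back in both notches of the cradle, tip down. Neither the gripper nor the stylus may touch the plate's mirror face, and the ring, the jar and the brass weight must be left alone.

Things in the scene. Friction and masses are not known exactly. Their poses are not given: they have to be found in the camera images.
- plate: flat steel gauge plate, 56 (x) x 100 (y) x 8 mm thick in all: a dark rim slab 6.5 mm thick with a raised mirror face in the middle of the top. Origin: centre of its underside; z up. Grip it across the 56 mm (along its x), at the middle of the long edges. About 0.25 kg. It starts lying in the carrier, roughly square with it. The plate is symmetric: either long edge may meet the fence.
- plate_face: the bright mirror face on the plate, 40 (x) x 84 (y) x 1.5 mm, leaving an 8 mm dark rim all round; its top is 8 mm above the plate's underside. Never to be touched by gripper or stylus. Origin: centre of its underside, 6.5 mm above the plate's underside.
- carrier: fixed blue tray, 100 (x) x 140 (y) x 6 mm, with two black rubber bars (50 mm along x, 10 mm wide, tops at 20 mm above the table) at y = +-38 mm on which the plate lies; between and beside the bars there is room for fingertips down to 6 mm above the table. Origin: centre of its underside. It and the cradle may change sides.
- stand: fixed: grey granite base 180 (x) x 150 (y) x 20 mm; two aluminium runners along x, 10 mm wide, at y = +-34 mm, x = -75 to +55 mm, tops 34 mm above the table; at their far end a yellow fence bar 25 (x) x 124 (y) mm, near face at x = +55 mm, top 40.5 mm above the table. Origin: centre of its underside. The plate is home with its centre at x = +27 mm, y = 0, its y along the fence.
- seam_mid (a point): middle of the joint line between plate and fence: top edge of the fence's near face, 40.5 mm above the table; axes as the stand (y along the joint, x across it towards the fence, z up).
- mark_green (a point): point of the joint line at the green mark painted on the fence, 40 mm from seam_mid towards the stand's +y.
- mark_red (a point): point of the joint line at the red mark painted on the fence, 40 mm from seam_mid towards the stand's -y.
- stylus: stylus, about 70 g: orange square handle 110 x 14 x 14 mm along its x, then a steel neck that goes 20 mm on and bends straight down to a small red ball tip. Origin: centre of the handle; z up. It starts lying in the cradle, tip end at +x, ball about 12 mm above the table. Grip the handle at its middle, across its 14 mm, from above.
- stylus_tip (a point): centre of the red ball (6 mm diameter): 75 mm along +x from the handle's centre and 50 mm below it.
- cradle: fixed blue cradle, base 104 (x) x 64 (y) x 8 mm, with two uprights 12 mm thick and 44 mm wide at x = +-38 mm, each with an upward-open notch 22 mm wide with flared mouth; notch floor 58 mm, flared tips about 77 mm above the table. 64 mm free between the uprights for the fingers. Origin: centre of its underside.
- cradle_rest (a point): where the handle's centre lies at rest in the cradle: above the cradle's origin, 65 mm above the table.
- ring_gauge: loose steel ring, 64 mm across, 20 mm high; bystander. Origin: centre of its underside.
- jar: loose amber jar, 52 mm across, 75 mm high; bystander. Origin: centre of its underside.
- weight: loose brass weight with a knob, 52 mm across, 36 mm high; bystander. Origin: centre of its underside.
There are look-alikes about, which are no part of the job. Several things have the shape of the plate; the one meant has the colours described above. Of the things like the stylus, leave any that is pink; of the rest the larger one is meant.

How it is judged:
By the outcome, as a careful person would: the job done as asked, in the order asked, and still so for the second after the job is handed in, with the robot touching nothing.
It also fails if it takes over 67 s, if anything falls off the work surface, if the arm or the gripper's body presses on something with over 40 N, if the wrist force passes 120 N, or if a joint passes its speed limit or range.

## Working session

There is one attempt and no reset: what is moved stays moved. The work goes in short steps, Python scripts to look and compute and a shell command to move; the robot and the scene stay as the last step left them, time stands still between calls to the robot, and variables do not carry over. Pictures are saved under pics/ and viewed, at most 10 in all, crops included, and the job is handed in when it is done.

```bash
mkdir -p pics; ls; python3 - <<'E'
from plant import status, vision, arm
import cv2,numpy as np
for n in ("scene","top"):
    c=vision.read_camera(n); cv2.imwrite(f"pics/{n}0.png",c["frame"]); np.savez(f"{n}0.npz",**c)
    print(n,c["mtx"].tolist(),(-c["R"].T@c["t"]).round(3),c["R"].round(3).tolist())
print(arm.pinch_z, status.sense())
E
```

```text
pics
scene [[487.3443900686802, 0.0, 318.2009594449562], [0.0, 487.3443900686802, 198.6144222581027], [0.0, 0.0, 1.0]] [ 1.141 -0.496  0.853] [[0.638, 0.77, 0.013], [0.541, -0.436, -0.719], [-0.547, 0.466, -0.695]]
top [[478.7525211850497, 0.0, 323.1997884016383], [0.0, 478.7525211850497, 201.42905516665374], [0.0, 0.0, 1.0]] [0.447 0.055 1.245] [[0.025, -1.0, 0.014], [-0.998, -0.026, -0.052], [0.053, -0.012, -0.999]]
0.0187 {'clock': 0.1, 'joint_pos': array([-1.31753046e+00,  5.28363873e-01,  1.43375231e+00,  1.06259628e-05,
        1.18144199e+00, -1.78528253e-01]), 'joint_velocities': array([ 0.00174951,  0.00057268, -0.00282083, -0.00098285,  0.0008995 ,
        0.00041668]), 'tau': array([-5.09862602e-04, -4.43304598e+01, -1.78586465e+01, -3.12680950e-04,
        3.87610809e-03,  8.32542781e-06]), 'tool_pos': array([ 0.26139997, -0.56694597,  0.20344423]), 'eef_rot': array([-3.06674183e+00, -6.72576709e-01,  9.98591627e-05]), 'wrist_force': array([-0.02068488,  0.23655402, -1.03681839]), 'moment': array([-0.03103897,  0.01270568,  0.01501146]), 'gripper_force': 0.0, 'finger_gap': 0.0855310464400914}
```

View pics/top0.png

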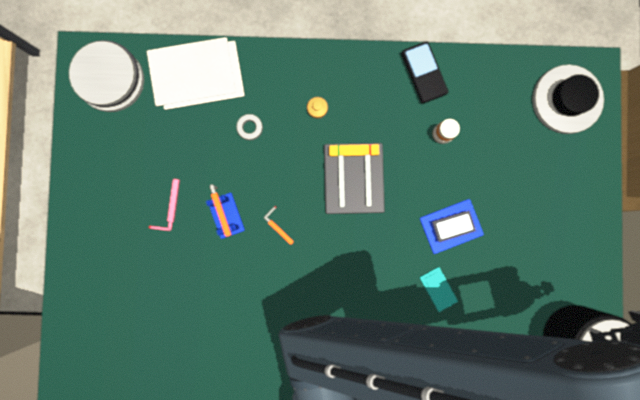

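View pics/scene0.png

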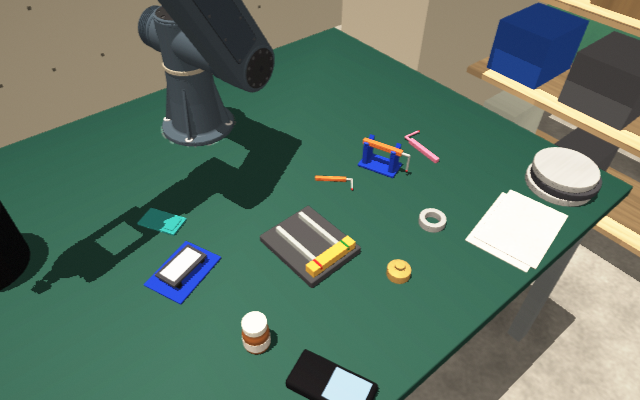

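Top view: the dark-rimmed plate with a white face lies in the blue tray at (453,225). Its look-alikes are the phone (424,72), which is not in the tray and has a light-blue face, and the teal plate (438,288), which has the wrong colour. Of the stylus-like things, the pink one (172,205) is excluded. The orange one in the blue cradle (221,211) is larger than the loose orange one (279,226), so the one in the cradle is meant. The stand is at (354,178). Next I measure and confirm both in an enlarged crop.

```bash
cat > h.py <<'E'
import cv2,numpy as np
from plant import status,vision,arm
K=6
def load(n): return dict(np.load(n+".npz"))
def cast(c,uv,z):
    uv=np.atleast_2d(np.asarray(uv,float))
    d=np.c_[uv,np.ones(len(uv))]@np.linalg.inv(c["mtx"]).T@c["R"]
    o=-c["R"].T@c["t"]; return (o+d*((z-o[2])/d[:,2])[:,None])
def proj(c,X):
    p=(np.atleast_2d(X)@c["R"].T+c["t"])@c["mtx"].T; return p[:,:2]/p[:,2:]
def up(c,box):
    x0,y0,x1,y1=box; return cv2.resize(c["frame"][y0:y1,x0:x1],None,fx=K,fy=K,interpolation=cv2.INTER_CUBIC)
def blobs(m,box,amin=2):
    cs,_=cv2.findContours(m.astype(np.uint8),cv2.RETR_EXTERNAL,cv2.CHAIN_APPROX_NONE)
    cs=[q for q in cs if cv2.contourArea(q)>amin*K*K]; cs.sort(key=cv2.contourArea,reverse=True)
    return [(q.reshape(-1,2)+.5)/K-.5+np.array(box[:2]) for q in cs]
def rect(c,b,z):
    P=(cast(c,b,z)[:,:2]*1000).astype(np.float32); (cx,cy),(w,h),a=cv2.minAreaRect(P)
    if w<h: w,h,a=h,w,a-90
    a=(a+90)%180-90
    return np.round([cx,cy,w,h,a],1)   # mm, long axis angle deg from world x
def hsv(i): 
    h=cv2.cvtColor(i,cv2.COLOR_BGR2HSV).astype(int); return h[...,0],h[...,1],h[...,2]
E
python3 - <<'E'
from h import *
B={"top0":dict(plate=(415,195,490,258),stand=(318,138,390,220),sty=(198,178,250,244)),
   "scene0":dict(plate=(140,238,225,303),stand=(255,200,365,285),sty=(350,125,420,182))}
tiles=[]
for n in B:
    c=load(n)
    for k,b in B[n].items():
        im=up(c,b); tiles.append(cv2.resize(im,(260,260)))
        h,s,v=hsv(im)
        def show(nm,m,z,N=2):
            for q in blobs(m,b)[:N]: print(n,nm,rect(c,q,z),"pix",q.mean(0).round(1))
        if k=="plate":
            show("face",(v>150)&(s<90),.028,1); blue=(h>105)&(h<130)&(s>150)&(v>70); show("carrier",blue,.006,1)
            show("plate(rim)",blobs and ((v<75)|((v>150)&(s<90)))&~blue&~((h>60)&(h<100)&(s>90)),.0265,1)
        if k=="stand":
            show("fence",(h>18)&(h<33)&(s>150)&(v>120),.0405,3); show("runners",(v>150)&(s<60),.034,3)
            show("green",(h>40)&(h<80)&(s>120)&(v>95),.0405); show("red",((h<8)|(h>172))&(s>130)&(v>80),.0405)
            show("granite",~((h>60)&(h<100)&(s>90)),.020,1)
        if k=="sty":
            show("handle",(h>3)&(h<20)&(s>130)&(v>140),.072,2); show("cradle",(h>105)&(h<130)&(s>150)&(v>60),.008,3)
            show("tip",((h<5)|(h>172))&(s>120)&(v>80),.012)
cv2.imwrite("pics/crops.png",np.vstack([np.hstack(tiles[:3]),np.hstack(tiles[3:])]))
E
```

```text
top0 face [ 458.1 -297.    93.3   52.8  -71.3] pix [457.3 224.6]
top0 carrier [ 457.6 -294.8  143.6  103.2  -67.6] pix [451.2 226. ]
top0 plate(rim) [ 458.1 -297.5   93.4   52.9  -71.3] pix [457.3 224.6]
top0 fence [643.7 -34.6  76.1  27.8 -86.5] pix [353.8 149.7]
top0 fence [641.1  18.1  27.6  22.3   2.4] pix [333.2 150.4]
top0 fence [646.3 -87.   27.3  18.4   3.1] pix [374.4 149.5]
top0 runners [560.4 -39.  143.9 140.6   2.3] pix [355.8 189.6]
top0 runners [ 646.6 -100.5   30.8    6.9   -7.7] pix [379.5 150.2]
top0 runners [550.1 -43.4   5.1   4.2 -43.6] pix [356.3 187. ]
top0 green [510.4  45.7  60.5  15.9   1.5] pix [320.2 201.1]
top0 green [564.9  48.3  54.5  13.5   1.5] pix [320.5 180.3]
top0 granite [574.8 -37.7 183.8 155.1   2.7] pix [353.8 178. ]
top0 handle [472.3 288.6 112.3  18.4  22.2] pix [220.6 213.5]
top0 cradle [476.8 273.7 107.2  34.6  20.6] pix [231.8 213.4]
top0 cradle [459.8 316.8 106.8  16.2  22.1] pix [215.2 218.8]
scene0 face [ 459.2 -297.9   87.    43.3  -71.4] pix [180.  263.9]
scene0 carrier [ 461.4 -297.5  142.4  102.9  -67.4] pix [182.6 271.9]
scene0 plat
[... 247 characters left out ...]
.1]
scene0 runners [567.8 -77.1 127.1  18.3   2.5] pix [294.8 243.1]
scene0 runners [564.3  -9.5 127.4  19.7   2.2] pix [317.4 228. ]
scene0 green [644.    3.2  25.6   5.1   1.9] pix [343.9 243.1]
scene0 red [651.3 -77.2  30.5   6.8  -3.7] pix [317.9 263.6]
scene0 granite [582.2 -42.6 190.7 163.    2.8] pix [310.4 245.1]
scene0 handle [478.  282.4 113.5  29.7  21.3] pix [382.9 146.3]
scene0 cradle [458.3 296.5 130.4 104.5  21.3] pix [379.  160.4]
scene0 cradle [449.5 385.1  24.4  15.3 -57.3] pix [398.1 145.2]
scene0 cradle [372.4 354.8  24.7  15.9 -49. ] pix [371.5 136.4]
scene0 tip [482.1 416.6  47.4   8.9  -6.7] pix [414.5 145.4]
scene0 tip [542.  318.    7.1   6.8 -28.3] pix [405.9 170.5]
```

View pics/crops.png

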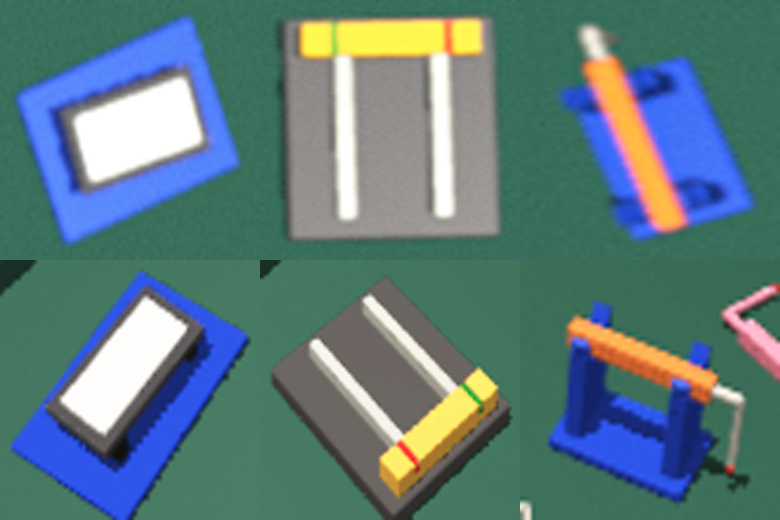

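The crops confirm both targets: a white face with a dark rim in the blue tray (top-left), and an orange handle with a steel neck and red ball in the cradle (right). On the fence, green is left (+y) and red is right. The two views agree on the plate: centre (458.5, -297.5), with its x axis at 18.6°.

The tool's y axis is at -65.3°, so I turn +83.9° (1.464 rad).

```bash
python3 -m handwheel '{"translation":[[10,14,-2],[35,45,-10],[60,80,-25],[90,120,-40],[120,160,-60],[150,200,-80],[172,235,-95],[190,260,-105],[197,269.5,-110],[197,269.5,-115],[197,269.5,-115],[197,269.5,-115],[197,269.5,-115]],"turn":[0.12,0.26,0.4,0.54,0.68,0.82,0.96,1.1,1.24,1.38,1.464,1.464,1.464]}' 85 40
python3 - <<'E'
from h import *
s=status.sense(); R=cv2.Rodrigues(s["eef_rot"])[0]; print(s["tool_pos"],np.degrees(np.arctan2(R[1,1],R[0,1])),R[2],s["joint_pos"])
E
```

```text
clock: 1.4
tool_pos: [0.4585, -0.298, 0.0891]
eef_rot: [-1.835, -2.55, -0.0]
wrist_force: [-0.3, 0.3, 0.3]
finger_gap: 0.0847
gripper_force: 0.0
[ 0.45850438 -0.29804696  0.08914813] 18.514169643470414 [ 3.24913610e-04 -1.61432171e-04 -9.99999934e-01] [-7.80802199e-01  5.88770161e-01  1.73137227e+00  2.84314692e-06
  8.21813026e-01 -1.10393733e+00]
```

```bash
python3 -m handwheel '{"translation":[[0,0.5,-8],[0,0.5,-22],[0,0.5,-38],[0,0.5,-54],[0,0.5,-66],[0,0.5,-74],[0,0.5,-78],[0,0.5,-80],[0,0.5,-80],[0,0.5,-80]],"turn":[0,0,0,0,0,0,0,0,0,0]}' 85 40
python3 -m handwheel '{"translation":[[0,0,0],[0,0,0],[0,0,0],[0,0,0],[0,0,0],[0,0,0],[0,0,0],[0,0,0]],"turn":[0,0,0,0,0,0,0,0]}' 50 40
python3 - <<'E'
from h import *
for n in("top","scene"):
    c=vision.read_camera(n); np.savez(n+"1.npz",**c)
c=load("scene1"); cv2.imwrite("pics/grip.png",up(c,(140,200,240,295)))
E
```

```text
clock: 2.4
tool_pos: [0.4589, -0.2979, 0.0098]
eef_rot: [1.832, 2.551, -0.0]
wrist_force: [-0.8, 0.4, -0.7]
finger_gap: 0.0851
gripper_force: 0.0
clock: 3.2
tool_pos: [0.4586, -0.2976, 0.0093]
eef_rot: [1.833, 2.552, -0.0]
wrist_force: [-0.4, -0.2, 0.9]
finger_gap: 0.0501
gripper_force: 0.0
```

View pics/grip.png

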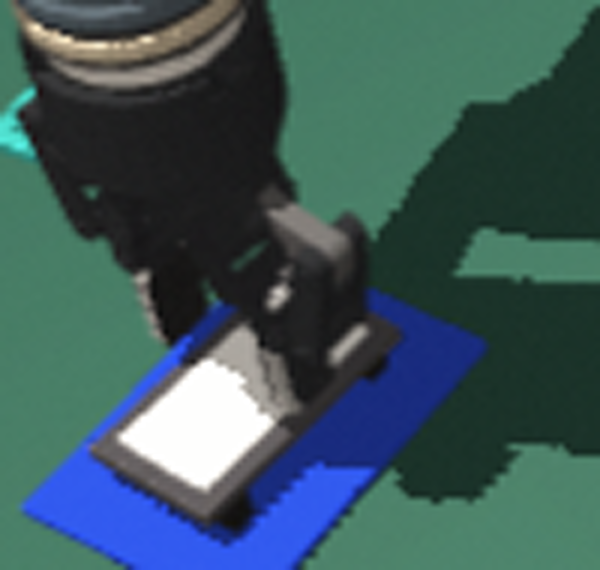

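The gap reached its 50 mm setpoint with no grip force, although the plate is 56 mm wide. I check where the fingertip is by projection, without moving.

```bash
python3 - <<'E'
from h import *
c=load("scene1"); a=np.radians(18.6); u=np.array([np.cos(a),np.sin(a),0])
T=status.sense()["tool_pos"]; print(T,status.sense()["finger_gap"])
f=lambda P:((proj(c,P)-[140,200])*6).round(0).tolist()
O=np.array([T[0],T[1],0])
for w in(.025,.028,.032):
  for z in(.009,.017,.0265,.035): print(w,z,f(O+w*u+[0,0,z]))
b=(140,238,225,303); h,s,v=hsv(up(c,b))
for q in blobs((v>150)&(s<90),b)[:2]: print(rect(c,q,.028))
# plate corners expected
v2=np.array([-u[1],u[0],0]); P=np.array([.4585,-.2975,.0265]); print([f(P+sx*.028*u+sy*.05*v2) for sx in(1,-1) for sy in(1,-1)])
E
```

```text
[ 0.45859827 -0.29758764  0.0093089 ] 0.05001260849903695
0.025 0.009 [[305.0, 442.0]]
0.025 0.017 [[301.0, 428.0]]
0.025 0.0265 [[296.0, 411.0]]
0.025 0.035 [[292.0, 396.0]]
0.028 0.009 [[311.0, 445.0]]
0.028 0.017 [[307.0, 432.0]]
0.028 0.0265 [[303.0, 415.0]]
0.028 0.035 [[299.0, 400.0]]
0.032 0.009 [[320.0, 450.0]]
0.032 0.017 [[316.0, 437.0]]
0.032 0.0265 [[311.0, 420.0]]
0.032 0.035 [[307.0, 405.0]]
[ 463.7 -310.3   61.    43.7  -72.2]
[ 465.9 -260.4   14.2    2.8  -70.5]
[[[398.0, 322.0]], [[202.0, 514.0]], [[282.0, 259.0]], [[83.0, 443.0]]]
```

```bash
python3 - <<'E'
from h import *
a=load("scene1")["frame"][235:285,155:215]; 
b=load("top1")["frame"][190:240,420:480]
g=lambda i:cv2.resize(np.clip(255*(i/255.)**.5,0,255).astype(np.uint8),None,fx=6.6,fy=10,interpolation=cv2.INTER_CUBIC) if 0 else cv2.resize((255*(i/255.)**.5).astype(np.uint8),(396,500),interpolation=cv2.INTER_LANCZOS4)
cv2.imwrite("pics/grip2.png",np.hstack([g(a),g(b)]))
E
```

```text
(no output)
```

View pics/grip2.png

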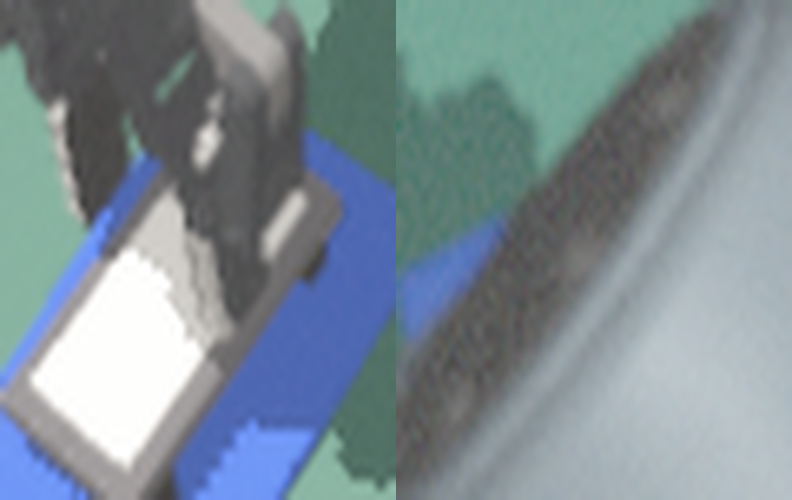

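The near fingertip ends above the rim, at about (191,267) in the scene view, so the pads closed above the plate without touching it and clear of the face. The pads need to be lower. I reopen, go down 7 mm, where the tips are still above 6 mm, and close again.

```bash
python3 -m handwheel '{"translation":[[0,0,0],[0,0,0],[0,0,0],[0,0,0],[0,0,0],[0,0,0],[0,0,-2],[0,0,-4],[0,0,-6],[0,0,-7],[0,0,-7],[0,0,-7]],"turn":[0,0,0,0,0,0,0,0,0,0,0,0]}' 85 40
python3 -m handwheel '{"translation":[[0,0,0],[0,0,0],[0,0,0],[0,0,0],[0,0,0],[0,0,0],[0,0,0]],"turn":[0,0,0,0,0,0,0]}' 50 40
```

```text
clock: 4.5
tool_pos: [0.4586, -0.2976, 0.0022]
eef_rot: [-1.833, -2.551, -0.0]
wrist_force: [-0.1, -0.0, -0.5]
finger_gap: 0.0846
gripper_force: 0.0
clock: 5.2
tool_pos: [0.4586, -0.2976, 0.0023]
eef_rot: [-1.833, -2.552, 0.0]
wrist_force: [-0.6, -0.8, -0.5]
finger_gap: 0.0497
gripper_force: 0.0
```

```bash
python3 - <<'E'
from h import *
c=vision.read_camera("scene"); np.savez("scene2.npz",**c)
T=status.sense()["tool_pos"]; print(T, status.sense()["joint_pos"])
a=np.radians(18.6); u=np.array([np.cos(a),np.sin(a),0]);v2=np.array([-u[1],u[0],0])
g=lambda i:cv2.resize((255*(i/255.)**.5).astype(np.uint8),None,fx=10,fy=10,interpolation=cv2.INTER_CUBIC)
im=g(c["frame"][225:285,150:225])
O=np.array([T[0],T[1],0])
def pt(P,col): 
    q=(proj(c,P)[0]-[150,225]+.5)*10; cv2.circle(im,tuple(int(t) for t in q),3,col,-1)
for z,col in((.0023,(0,0,255)),(.0265,(0,255,255)),(.05,(255,0,255))):
  for w in(.025,-.025):
    for y in(-.011,.011): pt(O+w*u+y*v2+[0,0,z],col)
cv2.imwrite("pics/grip3.png",im)
E
```

```text
[ 0.45859549 -0.29761734  0.00231283] [-7.80112610e-01  7.37785430e-01  1.77063051e+00  4.48877248e-06
  6.33150967e-01 -1.10510707e+00]
```

View pics/grip3.png

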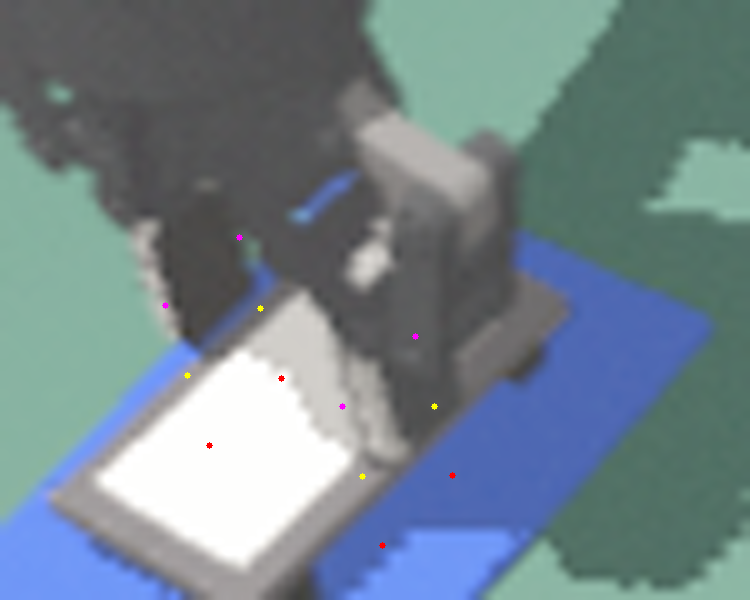

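The near fingertip now ends right at the rim top, about (191,269) in the scene view, so the pads' ends lie about 25 mm behind the reported TCP at this opening. I open again, go down 15 mm more while watching the force, and close.

```bash
python3 -m handwheel '{"translation":[[0,0,0],[0,0,0],[0,0,0],[0,0,0],[0,0,0],[0,0,0],[0,0,-3],[0,0,-6],[0,0,-9],[0,0,-10],[0,0,-10]],"turn":[0,0,0,0,0,0,0,0,0,0,0]}' 85 40
python3 -m handwheel '{"translation":[[0,0,-1],[0,0,-2],[0,0,-3],[0,0,-4],[0,0,-5],[0,0,-5]],"turn":[0,0,0,0,0,0]}' 85 40
```

```text
clock: 6.35
tool_pos: [0.4584, -0.2974, -0.008]
eef_rot: [-1.832, -2.551, -0.0]
wrist_force: [-0.3, -0.1, -0.8]
finger_gap: 0.085
gripper_force: 0.0
clock: 6.95
tool_pos: [0.4585, -0.2976, -0.0128]
eef_rot: [-1.833, -2.551, -0.0]
wrist_force: [-0.0, 0.3, -1.0]
finger_gap: 0.085
gripper_force: 0.0
```

```bash
python3 -m handwheel '{"translation":[[0,0,0],[0,0,0],[0,0,0],[0,0,0],[0,0,0],[0,0,0],[0,0,0]],"turn":[0,0,0,0,0,0,0]}' 50 40
```

```text
clock: 7.65
tool_pos: [0.4586, -0.2976, -0.0123]
eef_rot: [1.833, 2.552, -0.0]
wrist_force: [-0.5, 0.7, 5.0]
finger_gap: 0.0545
gripper_force: 42.5
```

```bash
python3 -m handwheel '{"translation":[[0,0,2],[0,0,5],[0,0,10],[0,0,18],[0,0,28],[0,0,38],[0,0,46],[0,0,50],[0,0,50]],"turn":[0,0,0,0,0,0,0,0,0]}' 50 40
python3 - <<'E'
from h import *
c=vision.read_camera("scene"); np.savez("scene3.npz",**c)
cv2.imwrite("pics/lift.png",up(c,(140,190,240,290)))
b=(140,210,240,290); h,s,v=hsv(up(c,b))
for q in blobs((v>150)&(s<90),b)[:2]: print(rect(c,q,.078), q.mean(0))
E
```

```text
clock: 8.55
tool_pos: [0.459, -0.298, 0.0383]
eef_rot: [1.832, 2.55, -0.0]
wrist_force: [0.3, 0.2, -2.8]
finger_gap: 0.0546
gripper_force: 42.8
[ 464.3 -312.3   57.1   43.5  -71.3] [168.95603015 253.96524288]
[ 447.9 -274.     9.3    4.8  -28.6] [183.8962585  239.38945578]
```

View pics/lift.png

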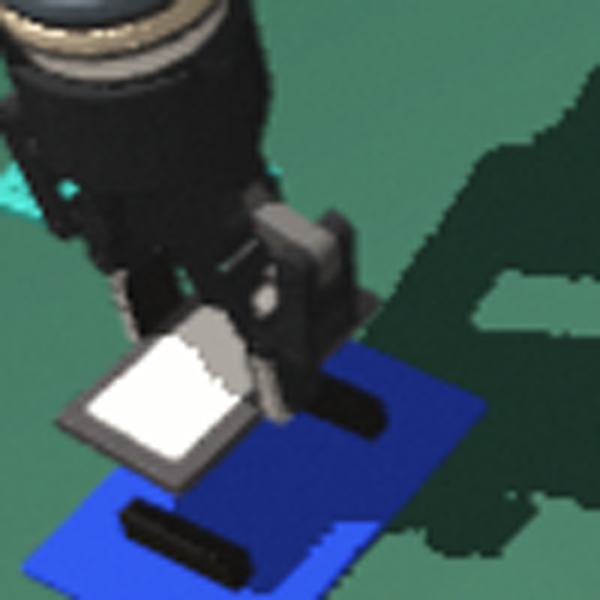

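The plate is held level by its long edges (face at about (170,258)), centred on the TCP within 1 mm. I carry it over the stand to stand x = -18 mm, 45 mm short of the fence, which leaves room for the finger.

```bash
python3 -m handwheel '{"translation":[[4,10,4],[12,32,8],[24,62,10],[37,97,10],[50,132,10],[63,167,10],[76,200,10],[86,228,8],[93,246,4],[97,256,0],[98.3,259,0],[98.3,259,0],[98.3,259,0]],"turn":[-0.01,-0.03,-0.06,-0.1,-0.14,-0.18,-0.21,-0.24,-0.26,-0.27,-0.277,-0.277,-0.277]}' 50 40
python3 - <<'E'
from h import *
for n in("top","scene"): np.savez(n+"4.npz",**vision.read_camera(n))
s=status.sense(); R=cv2.Rodrigues(s["eef_rot"])[0]; print(s["tool_pos"],np.degrees(np.arctan2(R[1,1],R[0,1])))
# stand lines from the clean first pictures
for n,bx in(("top0",(318,138,390,220)),("scene0",(255,200,365,285))):
    c=load(n); h,sa,v=hsv(up(c,bx))
    for nm,m,z in(("run",(v>135)&(sa<50)&(h>=0),.034),("green",(h>38)&(h<75)&(sa>110)&(v>70),.0405),("red",((h<9)|(h>172))&(sa>150)&(v>110),.0405)):
        for q in blobs(m,bx,1.2)[:5]:
            r=rect(c,q,z); 
            print(n,nm,r,q.mean(0).round(1))
E
```

```text
clock: 9.9
tool_pos: [0.5567, -0.0394, 0.0373]
eef_rot: [-2.168, -2.273, 0.0]
wrist_force: [-0.3, -0.9, -2.3]
finger_gap: 0.0543
gripper_force: 42.8
[ 0.55674062 -0.03964061  0.03744191] 2.6672994284405425
top0 run [573.5 -37.8 173.3 143.4   2.7] [355.2 179. ]
top0 green [642.3   4.9  22.5   2.1   1.3] [338.1 150. ]
scene0 run [567.4 -77.4 127.3  19.3   2.7] [294.6 242.9]
scene0 run [563.9  -9.9 127.6  20.6   2.5] [317.2 227.8]
scene0 green [644.    3.2  26.    5.4   1.5] [343.9 243.1]
scene0 green [661.1   0.    4.3   3.3 -42.1] [348.  248.5]
scene0 red [651.7 -77.1  30.3   7.2  -4.3] [318.  263.7]
```

```bash
python3 -m handwheel '{"translation":[[0,0,-4],[0,0,-10],[0,0,-18],[0,0,-25],[0,0,-30],[0,0,-32],[0,0,-33],[0,0,-33.5],[0,0,-34],[0,0,-34]],"turn":[0,0,0,0,0,0,0,0,0,0]}' 50 40
python3 -m handwheel '{"translation":[[0,0,-0.5],[0,0,-0.5]],"turn":[0,0]}' 50 40
```

```text
clock: 11.0
tool_pos: [0.557, -0.0386, 0.0035]
eef_rot: [2.167, 2.274, 0.0]
wrist_force: [0.5, 0.4, -2.3]
finger_gap: 0.0547
gripper_force: 42.8
clock: 11.2
tool_pos: [0.557, -0.0386, 0.0029]
eef_rot: [2.167, 2.274, 0.0]
wrist_force: [0.4, 0.8, -1.2]
finger_gap: 0.0546
gripper_force: 42.8
```

```bash
python3 -m handwheel '{"translation":[[0,0,-0.4],[0,0,-0.8],[0,0,-0.8]],"turn":[0,0,0]}' 50 40
python3 -m handwheel '{"translation":[[0,0,-0.4],[0,0,-0.8],[0,0,-0.8]],"turn":[0,0,0]}' 50 40
```

```text
clock: 11.5
tool_pos: [0.5568, -0.0386, 0.0019]
eef_rot: [-2.167, -2.274, 0.0]
wrist_force: [0.2, -0.7, -2.6]
finger_gap: 0.0546
gripper_force: 42.8
clock: 11.8
tool_pos: [0.5569, -0.0386, 0.0017]
eef_rot: [2.167, 2.274, 0.0]
wrist_force: [-2.0, 1.2, 3.9]
finger_gap: 0.0544
gripper_force: 43.4
```

The wrist force turned from -2.6 N to +3.9 N, so the plate rests on the runners. I release and rise straight up.

```bash
python3 -m handwheel '{"translation":[[0,0,0],[0,0,0],[0,0,0],[0,0,0]],"turn":[0,0,0,0]}' 70 20
python3 -m handwheel '{"translation":[[0,0,0],[0,0,0],[0,0,2],[0,0,8],[0,0,20],[0,0,40],[0,0,60],[0,0,75],[0,0,80]],"turn":[0,0,0,0,0,0,0,0,0]}' 85 20
python3 - <<'E'
from h import *
for n,bx in(("scene",(255,190,365,285)),("top",(318,138,390,220))):
    c=vision.read_camera(n); np.savez(n+"5.npz",**c)
    h,s,v=hsv(up(c,bx))
    for q in blobs((v>175)&(s<60),bx)[:3]: print(n,rect(c,q,.042),q.mean(0))
E
```

```text
clock: 12.2
tool_pos: [0.557, -0.0386, 0.0011]
eef_rot: [2.167, 2.274, 0.0]
wrist_force: [-0.4, 0.1, 0.7]
finger_gap: 0.0697
gripper_force: 0.0
clock: 13.1
tool_pos: [0.5583, -0.0389, 0.0838]
eef_rot: [2.165, 2.271, 0.003]
wrist_force: [0.1, -0.5, 0.2]
finger_gap: 0.0848
gripper_force: 0.0
scene [558.  -49.8  64.5  42.8 -87.5] [299.66878173 231.59856176]
scene [614.3 -76.9  43.6  13.5   1.2] [307.02293578 252.6911315 ]
scene [522.3 -81.8  22.7  12.9   2.3] [279.77845528 228.9004065 ]
top [541.8 -18.3  29.1  15.6  56.2] [346.23689139 189.19382022]
top [524.7 -75.2  13.   11.8 -88.8] [368.82170543 197.13372093]
```

```bash
python3 -m handwheel '{"translation":[[-3,0,0],[-8,0,0],[-14,-1,0],[-20,-1,0],[-27,-2,0],[-34,-2,0],[-40,-3,0],[-45,-3,0],[-48,-3,0],[-50,-3,0],[-50,-3,0],[-50,-3,0],[-50,-3,0]],"turn":[-0.1,-0.24,-0.39,-0.54,-0.69,-0.84,-0.99,-1.14,-1.29,-1.44,-1.571,-1.571,-1.571]}' 15 40
python3 - <<'E'
from h import *
s=status.sense(); R=cv2.Rodrigues(s["eef_rot"])[0]; print(s["tool_pos"],np.degrees(np.arctan2(R[1,1],R[0,1])),s["joint_pos"][5])
for n,bx in(("scene",(255,190,365,285)),("top",(318,138,390,220))):
    c=vision.read_camera(n); np.savez(n+"6.npz",**c)
    h,s,v=hsv(up(c,bx))
    for q in blobs((v>175)&(s<60),bx)[:3]: print(n,rect(c,q,.042),q.mean(0))
E
```

```text
clock: 14.5
tool_pos: [0.5065, -0.0415, 0.0807]
eef_rot: [-3.14, -0.079, 0.002]
wrist_force: [0.1, -0.3, 0.3]
finger_gap: 0.0156
gripper_force: 0.0
[ 0.50654083 -0.04149255  0.0807187 ] -87.10703187842847 1.2183690289660456
scene [557.6 -39.   86.4  42.9 -87.8] [304.16295547 229.89574899]
scene [614.3 -76.9  43.6  13.5   1.1] [306.94069069 252.67642643]
scene [611.   -9.6  44.   15.1  -2.4] [329.87844037 237.19877676]
top [605.2  -2.9  47.5  13.8   2.3] [340.71289063 164.08203125]
top [611.2 -70.   42.5  14.8   2.1] [367.58611111 162.79097222]
top [568.    3.4  13.9   9.3   1.4] [338.02564103 179.02564103]
```

```bash
python3 -m handwheel '{"translation":[[0,0,-8],[0,0,-22],[0,0,-38],[0,0,-52],[0,0,-62],[0,0,-68],[0,0,-71],[0,0,-73],[0,0,-74],[0,0,-74]],"turn":[0,0,0,0,0,0,0,0,0,0]}' 15 40
python3 -m handwheel '{"translation":[[2,0.1,0],[4,0.2,0],[6,0.3,0],[8,0.4,0],[10,0.5,0],[12,0.6,0],[14,0.6,0],[14,0.6,0]],"turn":[0,0,0,0,0,0,0,0]}' 15 40
```

```text
clock: 15.6
tool_pos: [0.5072, -0.0417, 0.0075]
eef_rot: [3.14, 0.075, 0.001]
wrist_force: [-0.7, 0.7, 0.8]
finger_gap: 0.0153
gripper_force: 0.0
clock: 16.4
tool_pos: [0.5204, -0.0408, 0.0071]
eef_rot: [-3.14, -0.075, 0.002]
wrist_force: [-3.1, 0.7, 1.3]
finger_gap: 0.0146
gripper_force: 1.0
```

Contact (-3 N), so I slide home.

```bash
python3 -m handwheel '{"translation":[[2,0.1,0],[4,0.2,0],[6,0.3,0],[9,0.4,0],[12,0.5,0],[15,0.7,0],[18,0.8,0],[21,1,0],[24,1.1,0],[27,1.2,0],[30,1.4,0],[33,1.5,0],[36,1.6,0],[37.5,1.7,0],[38.5,1.7,0],[39,1.8,0],[39,1.8,0]],"turn":[0,0,0,0,0,0,0,0,0,0,0,0,0,0,0,0,0]}' 15 40
python3 -m handwheel '{"translation":[[0.7,0,0],[1.4,0.1,0],[2,0.1,0],[2,0.1,0]],"turn":[0,0,0,0]}' 15 40
python3 -m handwheel '{"translation":[[0.5,0,0],[1,0,0],[1,0,0]],"turn":[0,0,0]}' 15 40
```

```text
clock: 18.1
tool_pos: [0.5598, -0.0392, 0.0072]
eef_rot: [-3.141, -0.075, 0.0]
wrist_force: [-1.1, 1.5, -0.3]
finger_gap: 0.0151
gripper_force: 0.6
clock: 18.5
tool_pos: [0.562, -0.0391, 0.0072]
eef_rot: [3.141, 0.075, 0.0]
wrist_force: [-1.4, -1.1, -0.6]
finger_gap: 0.0149
gripper_force: 0.6
clock: 18.8
tool_pos: [0.5629, -0.0391, 0.0072]
eef_rot: [-3.141, -0.075, -0.0]
wrist_force: [-2.1, -0.5, 0.8]
finger_gap: 0.0151
gripper_force: 0.8
```

```bash
python3 -m handwheel '{"translation":[[0.5,0,0],[1,0,0],[1.5,0.1,0],[1.5,0.1,0]],"turn":[0,0,0,0]}' 15 40
python3 -m handwheel '{"translation":[[0.5,0,0],[1,0,0],[1,0,0]],"turn":[0,0,0]}' 15 40
```

```text
clock: 19.2
tool_pos: [0.5646, -0.0391, 0.0072]
eef_rot: [3.141, 0.075, 0.001]
wrist_force: [-1.6, -0.2, 1.0]
finger_gap: 0.0147
gripper_force: 0.8
clock: 19.5
tool_pos: [0.5655, -0.039, 0.0072]
eef_rot: [3.141, 0.075, 0.0]
wrist_force: [-1.5, -0.5, 0.2]
finger_gap: 0.0154
gripper_force: 0.9
```

```bash
python3 -m handwheel '{"translation":[[0.5,0,0],[1,0,0],[1,0,0]],"turn":[0,0,0]}' 15 40
python3 -m handwheel '{"translation":[[0.5,0,0],[1,0,0],[1,0,0]],"turn":[0,0,0]}' 15 40
python3 - <<'E'
from h import *
for n,bx in(("scene",(255,190,365,285)),):
    c=vision.read_camera(n); np.savez(n+"7.npz",**c)
    h,s,v=hsv(up(c,bx))
    for q in blobs((v>175)&(s<60),bx)[:3]: print(n,rect(c,q,.042),q.mean(0))
E
```

```text
clock: 19.8
tool_pos: [0.5664, -0.039, 0.0072]
eef_rot: [-3.141, -0.075, 0.0]
wrist_force: [-1.4, 0.6, 1.0]
finger_gap: 0.015
gripper_force: 1.0
clock: 20.1
tool_pos: [0.5664, -0.0389, 0.0072]
eef_rot: [-3.14, -0.075, 0.003]
wrist_force: [-3.4, -0.8, 3.1]
finger_gap: 0.0153
gripper_force: 2.5
scene [605.9 -37.1  86.1  42.2 -87.4] [318.48715415 243.51284585]
scene [540.4 -80.8  59.   13.    2.8] [284.98254282 233.52206851]
```

```bash
python3 -m handwheel '{"translation":[[0.5,0,0],[1,0,0],[1.5,0,0],[1.5,0,0]],"turn":[0,0,0,0]}' 15 40
python3 -m handwheel '{"translation":[[-2,0,0],[-6,0,0],[-16,-1,0],[-30,-1,10],[-40,-2,30],[-44,-2,55],[-44,-2,80],[-44,-2,95],[-44,-2,95]],"turn":[0,0,0,0,0,0,0,0,0]}' 15 40
python3 - <<'E'
from h import *
for n,bx in(("scene",(255,190,365,285)),("top",(318,138,390,220))):
    c=vision.read_camera(n); np.savez(n+"8.npz",**c)
    im=up(c,bx); h,s,v=hsv(im); cv2.imwrite(f"pics/home_{n}.png",im)
    for q in blobs((v>175)&(s<60),bx)[:3]: print(n,rect(c,q,.042),q.mean(0))
    for q in blobs((h>18)&(h<33)&(s>150)&(v>120),bx)[:4]: 
        P=cast(c,q,.0405)*1000; w=np.radians(2.65); y=P[:,:2]@[-np.sin(w),np.cos(w)]; x=P[:,:2]@[np.cos(w),np.sin(w)]; print(n,"yellow local y",y.min().round(1),y.max().round(1),"x",x.min().round(1),x.max().round(1))
E
cd pics; python3 -c "
import cv2;import numpy as np
a=cv2.imread('home_scene.png');b=cv2.imread('home_top.png');cv2.imwrite('home.png',np.vstack([cv2.resize(a,(396,342)),]) if 0 else np.hstack([cv2.resize(a,(430,371)),cv2.resize(b,(326,371))]))"
```

```text
clock: 20.55
tool_pos: [0.5664, -0.0389, 0.0072]
eef_rot: [-3.14, -0.076, 0.008]
wrist_force: [-7.2, -2.7, 6.2]
finger_gap: 0.0151
gripper_force: 3.9
clock: 21.45
tool_pos: [0.527, -0.0416, 0.1044]
eef_rot: [3.139, 0.075, 0.01]
wrist_force: [0.6, 0.8, 0.4]
finger_gap: 0.0149
gripper_force: 0.0
scene [605.8 -36.9  86.4  42.4 -87.4] [318.28505291 241.37400794]
scene [546.4 -80.6  70.9  13.    2.6] [286.77777778 235.03287982]
scene [513.4 -14.5  12.9  11.8 -78. ] [300.68859649 213.13377193]
scene yellow local y -111.7 -5.3 x 631.4 667.9
scene yellow local y -138.4 -109.5 x 631.7 667.2
scene yellow local y -121.3 -113.3 x 659.6 667.7
scene yellow local y -31.7 -29.3 x 631.9 653.2
top [605.6   4.7  42.2  17.8 -17.9] [338.88407407 164.13888889]
top [624.1 -70.9  14.9   8.3  73. ] [367.97154472 157.99796748]
top [504.4 -11.7   8.8   6.3   1.3] [343.57389937 204.58962264]
top yellow local y -101.9 -26.3 x 629.0 655.0
top yellow local y -22.7 -0.4 x 627.0 655.0
top yellow local y -126.0 -107.6 x 627.9 655.3
```

View pics/home.png

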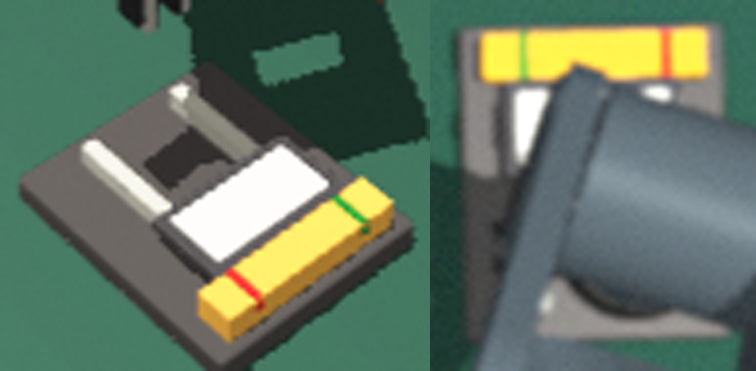

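```bash
python3 - <<'E'
from h import *
w=np.radians(2.65); ux=np.array([np.cos(w),np.sin(w)]); uy=np.array([-ux[1],ux[0]])
for n,bx in(("scene8",(255,190,365,285)),("scene0",(255,200,365,285))):
    c=load(n); im=up(c,bx); h,s,v=hsv(im)
    yy,xx=np.mgrid[:im.shape[0],:im.shape[1]]; uv=np.c_[xx.ravel(),yy.ravel()]; uv=(uv+.5)/K-.5+bx[:2]
    P=cast(c,uv,.0405)[:,:2]*1000; x=(P@ux).reshape(h.shape); y=(P@uy).reshape(h.shape)
    top=(x>634)&(x<652)
    g=im.astype(int); 
    for nm,m in(("green",(h>36)&(h<80)&(s>110)),("red",((h<10)|(h>172))&(s>150))):
        m=m&top&(y>-130)&(y<0); print(n,nm,y[m].mean().round(2),m.sum())
    P=cast(c,uv,.042)[:,:2]*1000; yf=(P@uy).reshape(h.shape); xf=(P@ux).reshape(h.shape)
    m=(v>175)&(s<60)&(xf>590)&(xf<618)
    if n=="scene8":
        ys=yf[m]; print("face",ys.min(),ys.max(),ys.mean()); f=(v>175)&(s<60)
        for a in range(590,620,5): r=yf[f&(abs(xf-a)<1.5)&(abs(yf+65)<50)]; print(a,r.min().round(1),r.max().round(1))
        for b in range(-100,-25,15): r=xf[f&(abs(yf-b)<1.5)&(xf>560)]; print("face far edge x at y",b,r.max().round(1))
E
```

```text
scene8 green -22.85 647
scene8 red -106.5 588
face -108.01556933844226 -21.708849211914153 -65.7776680088476
590 -107.9 -21.7
595 -108.0 -22.0
600 -107.9 -22.0
605 -108.0 -22.0
610 -107.8 -21.9
615 -108.0 -21.8
face far edge x at y -100 624.6
face far edge x at y -85 624.3
face far edge x at y -70 624.5
face far edge x at y -55 624.2
face far edge x at y -40 624.4
scene0 green -22.76 644
scene0 red -106.5 589
```

The plate sits flush along the whole fence. In the scene view the face midpoint is at -64.9 and the mark midpoint at -64.7 in stand y, so it is centred within 0.3 mm. Stylus handle from both views: (472.5, 289.4) at about 22°, and its tip at (542, 318) matches. I move above it next.

```bash
python3 -m handwheel '{"translation":[[-2,12,0],[-8,45,5],[-15,90,5],[-22,135,5],[-29,180,5],[-36,225,5],[-43,265,0],[-49,300,0],[-53,320,-5],[-54.5,329,-10],[-54.5,331,-10],[-54.5,331,-10],[-54.5,331,-10]],"turn":[0.02,0.05,0.1,0.14,0.18,0.22,0.26,0.29,0.32,0.335,0.335,0.335,0.335]}' 50 30
python3 - <<'E'
from h import *
s=status.sense(); R=cv2.Rodrigues(s["eef_rot"])[0]; print(s["tool_pos"],np.degrees(np.arctan2(R[1,1],R[0,1])),R[2])
c=vision.read_camera("scene"); np.savez("scene9.npz",**c)
cv2.imwrite("pics/sty.png",up(c,(340,80,430,180)))
E
```

```text
clock: 22.85
tool_pos: [0.4706, 0.289, 0.092]
eef_rot: [3.084, 0.595, -0.001]
wrist_force: [0.5, 0.8, -0.3]
finger_gap: 0.0497
gripper_force: 0.0
[0.47059708 0.2889664  0.09201841] -68.15129495604938 [-5.81865396e-04  2.15511287e-04 -9.99999807e-01]
```

View pics/sty.png

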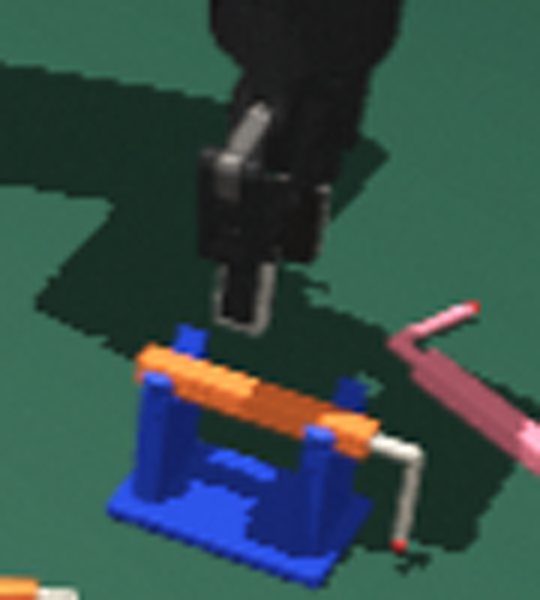

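The gripper hangs over the handle's middle, the near fingertip at scene (380,135), with the cradle and stylus undisturbed below it. I descend between the uprights.

```bash
python3 -m handwheel '{"translation":[[0.3,0,-5],[1,0,-15],[1.5,0,-27],[1.5,0.4,-38],[1.5,0.4,-48],[1.5,0.4,-56],[1.5,0.4,-61],[1.5,0.4,-64],[1.5,0.4,-64]],"turn":[0,0,0,0,0,0,0,0,0]}' 50 30
python3 -m handwheel '{"translation":[[0,0,0],[0,0,0],[0,0,0],[0,0,0],[0,0,0],[0,0,0],[0,0,0],[0,0,0]],"turn":[0,0,0,0,0,0,0,0]}' 8 30
```

```text
clock: 23.8
tool_pos: [0.4717, 0.2904, 0.0279]
eef_rot: [3.084, 0.598, -0.001]
wrist_force: [0.7, -1.0, 0.5]
finger_gap: 0.05
gripper_force: 0.0
clock: 24.6
tool_pos: [0.4723, 0.2906, 0.0288]
eef_rot: [-3.084, -0.598, -0.002]
wrist_force: [-0.3, -0.1, 6.1]
finger_gap: 0.0131
gripper_force: 31.4
```

```bash
python3 -m handwheel '{"translation":[[0,0,2],[0,0,6],[0,0,13],[0,0,22],[0,0,34],[0,0,46],[0,0,56],[0,0,63],[0,0,66],[0,0,67]],"turn":[0,0,0,0,0,0,0,0,0,0]}' 8 30
python3 -m handwheel '{"translation":[[2,-8,0],[8,-28,0],[18,-62,0],[29,-100,0],[40,-138,0],[50,-176,0],[61,-214,0],[71,-250,0],[80,-281,-5],[86,-301,-10],[89,-311,-16],[89.7,-313.6,-20],[89.7,-313.6,-20],[89.7,-313.6,-20]],"turn":[0,0,0,0,0,0,0,0,0,0,0,0,0,0]}' 8 30
python3 - <<'E'
from h import *
c=vision.read_camera("scene"); np.savez("scene10.npz",**c); t=vision.read_camera("top"); np.savez("top10.npz",**t)
s=status.sense(); print(s["tool_pos"])
bx=(300,180,380,275); im=up(c,bx); h,sa,v=hsv(im); cv2.imwrite("pics/hover.png",im)
for q in blobs(((h<9)|(h>172))&(sa>130)&(v>80),bx,.5)[:4]: print(q.mean(0).round(2),len(q),cast(c,q.mean(0),.0625).round(4))
E
```

```text
clock: 25.6
tool_pos: [0.472, 0.2904, 0.0957]
eef_rot: [-3.084, -0.598, -0.001]
wrist_force: [-0.5, -0.2, -1.2]
finger_gap: 0.0134
gripper_force: 30.7
clock: 27.0
tool_pos: [0.5607, -0.022, 0.0749]
eef_rot: [-3.083, -0.599, 0.002]
wrist_force: [-0.2, 0.6, -0.3]
finger_gap: 0.013
gripper_force: 30.7
[ 0.56125391 -0.02200132  0.07534   ]
[317.7  263.41] 152 [[ 0.6644 -0.0885  0.0625]]
[341.2  233.22] 47 [[0.6327 0.0042 0.0625]]
[351.62 188.83] 36 [[0.5421 0.1179 0.0625]]
```

View pics/hover.png

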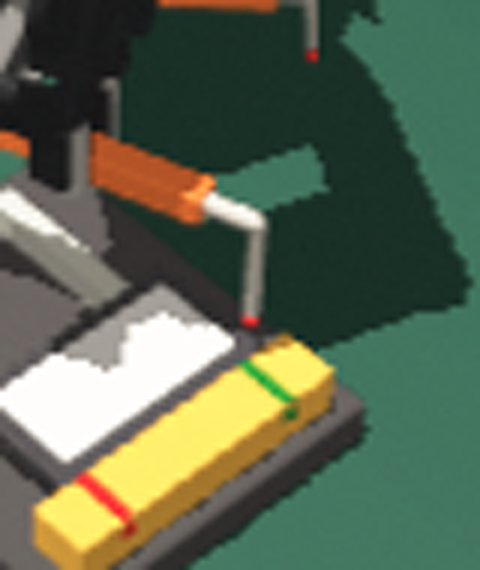

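The ball hangs over the joint near the green mark (scene (341,233), cast to (632.7, 4.2) against a target of (631.7, 4.4)), with the handle and fingers well above the plate. I lower it and feel for the surface.

```bash
python3 -m handwheel '{"translation":[[-0.2,0,-2],[-0.5,0,-6],[-0.5,0,-10],[-0.5,0,-13],[-0.5,0,-15],[-0.5,0,-16],[-0.5,0,-16.5],[-0.5,0,-16.5]],"turn":[0,0,0,0,0,0,0,0]}' 8 30
python3 -m handwheel '{"translation":[[0,0,-0.4],[0,0,-0.8],[0,0,-0.8]],"turn":[0,0,0]}' 8 30
python3 - <<'E'
from h import *
c=vision.read_camera("scene"); np.savez("scene11.npz",**c)
print(np.mean([status.sense()["wrist_force"] for _ in range(1)],0))
bx=(325,225,380,275); im=up(c,bx); h,sa,v=hsv(im)
for q in blobs(((h<9)|(h>172))&(sa>130)&(v>80),bx,.5)[:4]: print(q.mean(0).round(2),len(q),cast(c,q.mean(0),.0445).round(4))
E
```

```text
clock: 27.9
tool_pos: [0.5611, -0.0232, 0.0587]
eef_rot: [-3.084, -0.598, 0.0]
wrist_force: [-0.5, -0.4, 0.6]
finger_gap: 0.0129
gripper_force: 30.7
clock: 28.2
tool_pos: [0.5611, -0.0232, 0.0579]
eef_rot: [-3.084, -0.598, -0.0]
wrist_force: [0.1, 0.1, -0.2]
finger_gap: 0.0133
gripper_force: 30.7
[ 0.26562203  0.83982587 -0.66427241]
[340.83 238.33] 44 [[0.6319 0.0049 0.0445]]
```

```bash
python3 -m handwheel '{"translation":[[0,0,-0.3],[0,0,-0.6],[0,0,-0.6]],"turn":[0,0,0]}' 8 30
python3 -m handwheel '{"translation":[[0,0,-0.3],[0,0,-0.5],[0,0,-0.5]],"turn":[0,0,0]}' 8 30
```

```text
clock: 28.55
tool_pos: [0.5611, -0.0232, 0.0573]
eef_rot: [-3.084, -0.598, 0.0]
wrist_force: [-0.1, 0.1, -0.3]
finger_gap: 0.0129
gripper_force: 30.7
clock: 28.85
tool_pos: [0.5611, -0.0232, 0.0569]
eef_rot: [3.084, 0.598, -0.0]
wrist_force: [0.0, -0.6, 0.3]
finger_gap: 0.013
gripper_force: 30.8
```

```bash
python3 -m handwheel '{"translation":[[0,0,-0.4],[0,0,-0.4]],"turn":[0,0]}' 8 30
python3 -m handwheel '{"translation":[[0,0,-0.4],[0,0,-0.4]],"turn":[0,0]}' 8 30
```

```text
clock: 29.05
tool_pos: [0.561, -0.0232, 0.0566]
eef_rot: [3.084, 0.598, -0.0]
wrist_force: [-1.4, -0.4, 1.0]
finger_gap: 0.0131
gripper_force: 31.0
clock: 29.25
tool_pos: [0.561, -0.0233, 0.0562]
eef_rot: [3.084, 0.598, -0.0]
wrist_force: [-2.3, -0.8, 3.4]
finger_gap: 0.0131
gripper_force: 31.2
```

Contact is at about TCP z = 56.7. I back off 0.5 mm and sweep at 2 mm per row, which is 2 cm/s.

```bash
python3 -m handwheel '{"translation":[[0,0.5,0.5],[0.1,-1.5,0.5],[0.2,-3.5,0.5],[0.3,-5.5,0.5],[0.4,-7.5,0.5],[0.5,-9.5,0.5],[0.6,-11.5,0.5],[0.6,-13.5,0.5],[0.7,-15.5,0.5],[0.8,-17.5,0.5],[0.9,-19.5,0.5],[1,-21.5,0.5],[1.1,-23.5,0.5],[1.2,-25.5,0.5],[1.3,-27.5,0.5],[1.4,-29.5,0.5],[1.5,-31.5,0.5],[1.6,-33.5,0.5],[1.7,-35.5,0.5],[1.8,-37.5,0.5]],"turn":[0,0,0,0,0,0,0,0,0,0,0,0,0,0,0,0,0,0,0,0]}' 8 30
python3 - <<'E'
from h import *
c=vision.read_camera("scene"); np.savez("scene12.npz",**c)
bx=(315,225,380,275); im=up(c,bx); h,sa,v=hsv(im)
for q in blobs(((h<9)|(h>172))&(sa>130)&(v>80),bx,.4)[:4]:
    P=cast(c,q.mean(0),.0435)[0]*1000; print(q.mean(0).round(2),len(q),P.round(1),"local x",P[0]*.99893+P[1]*.04623,"y",P[1]*.99893-P[0]*.04623)
E
```

```text
clock: 31.25
tool_pos: [0.5629, -0.0609, 0.0565]
eef_rot: [-3.084, -0.598, 0.0]
wrist_force: [1.1, 0.5, 1.5]
finger_gap: 0.0134
gripper_force: 30.9
[318.44 264.07] 135 [655.3 -78.7  43.5] local x 651.0006306327502 y -108.87016785352525
[328.41 247.38] 40 [633.8 -32.7  43.5] local x 631.6120969270837 y -61.97337113976184
```

```bash
python3 -m handwheel '{"translation":[[0.1,-2,0],[0.1,-4,0.1],[0.2,-6,0.1],[0.3,-8,0.1],[0.4,-10,0.1],[0.5,-12,0.1],[0.6,-14,0.1],[0.7,-16,0.1],[0.7,-18,0.1],[0.8,-20,0.1],[0.9,-22,0.1],[1,-24,0.1],[1.1,-26,0.1],[1.2,-28,0.1],[1.3,-30,0.1],[1.4,-32,0.1],[1.5,-34,0.1],[1.6,-36,0.1],[1.7,-38,0.1],[1.8,-40,0.1]],"turn":[0,0,0,0,0,0,0,0,0,0,0,0,0,0,0,0,0,0,0,0]}' 8 30
python3 -m handwheel '{"translation":[[0.1,-2,0],[0.2,-3.5,0],[0.2,-3.5,0]],"turn":[0,0,0]}' 8 30
python3 - <<'E'
from h import *
c=vision.read_camera("scene"); np.savez("scene13.npz",**c); print(status.sense()["tool_pos"])
bx=(300,240,340,275); im=up(c,bx); h,sa,v=hsv(im)
for q in blobs(((h<9)|(h>172))&(sa>130)&(v>80),bx,.4)[:4]:
    P=cast(c,q.mean(0),.0435)[0]*1000; print(q.mean(0).round(2),len(q),P.round(1),"local x",P[0]*.99893+P[1]*.04623,"y",P[1]*.99893-P[0]*.04623)
E
```

```text
clock: 33.3
tool_pos: [0.5647, -0.1009, 0.0566]
eef_rot: [-3.084, -0.598, 0.0]
wrist_force: [0.5, 0.2, 0.9]
finger_gap: 0.0132
gripper_force: 30.9
clock: 33.6
tool_pos: [0.5649, -0.1046, 0.0567]
eef_rot: [3.084, 0.597, 0.0]
wrist_force: [1.1, -0.2, 1.4]
finger_gap: 0.0132
gripper_force: 30.9
[ 0.5649785  -0.10457338  0.0566734 ]
[317.36 262.93] 166 [651.6 -78.5  43.5] local x 647.2503458891442 y -108.5227252028024
```

The sweep is done: it travelled 81 mm at 2 cm/s with about 1 N of contact. I lift and carry the stylus back above the cradle.

```bash
python3 -m handwheel '{"translation":[[0,0,3],[0,0,10],[0,0,20],[0,0,30],[0,0,38],[-2,8,41],[-8,35,41],[-17,72,41],[-27,115,41],[-37,160,41],[-48,205,41],[-59,250,41],[-69,295,41],[-79,335,41],[-86,366,41],[-91,386,41],[-92.6,394,41],[-92.8,395,41],[-92.8,395,41],[-92.8,395,41]],"turn":[0,0,0,0,0,0,0,0,0,0,0,0,0,0,0,0,0,0,0,0]}' 8 30
python3 - <<'E'
from h import *
s=status.sense(); R=cv2.Rodrigues(s["eef_rot"])[0]; print(s["tool_pos"],np.degrees(np.arctan2(R[1,1],R[0,1])))
c=vision.read_camera("scene"); bx=(380,90,430,190); im=up(c,bx); h,sa,v=hsv(im)
for q in blobs(((h<5)|(h>172))&(sa>120)&(v>80),bx,.4)[:4]: print(q.mean(0).round(1),cast(c,q.mean(0),.084).round(4))
E
```

```text
clock: 35.65
tool_pos: [0.4724, 0.2897, 0.0976]
eef_rot: [3.084, 0.595, -0.001]
wrist_force: [0.9, -0.7, -1.9]
finger_gap: 0.0131
gripper_force: 30.7
[0.47236567 0.28969305 0.09757047] -68.14982341221513
[421.5 148.8] [[0.5595 0.3417 0.084 ]]
[407.6 137.5] [[0.5045 0.3492 0.084 ]]
[410.1 149.3] [[0.5426 0.3175 0.084 ]]
[418.5 130.6] [[0.5018 0.3949 0.084 ]]
```

The tip is within 0.6 mm of its original place, so I lower it.

```bash
python3 -m handwheel '{"translation":[[0,0.5,-4],[0,0.5,-13],[0,0.5,-25],[0,0.5,-37],[0,0.5,-48],[0,0.5,-56],[0,0.5,-62],[0,0.5,-65],[0,0.5,-67],[0,0.5,-67.5],[0,0.5,-67.5]],"turn":[0,0,0,0,0,0,0,0,0,0,0]}' 8 30
python3 -m handwheel '{"translation":[[0,0,-0.5],[0,0,-0.8],[0,0,-0.8]],"turn":[0,0,0]}' 8 30
```

```text
clock: 36.8
tool_pos: [0.4723, 0.2914, 0.0304]
eef_rot: [-3.084, -0.598, -0.001]
wrist_force: [0.3, -0.6, -1.3]
finger_gap: 0.0132
gripper_force: 30.7
clock: 37.1
tool_pos: [0.4722, 0.2914, 0.0295]
eef_rot: [-3.084, -0.598, -0.001]
wrist_force: [0.0, 0.5, 0.5]
finger_gap: 0.0134
gripper_force: 30.7
```

```bash
python3 -m handwheel '{"translation":[[0,0,-0.4],[0,0,-0.8],[0,0,-0.8]],"turn":[0,0,0]}' 8 30
python3 -m handwheel '{"translation":[[0,0,-0.3],[0,0,-0.6],[0,0,-0.6]],"turn":[0,0,0]}' 8 30
```

```text
clock: 37.4
tool_pos: [0.4722, 0.2913, 0.0288]
eef_rot: [-3.084, -0.598, -0.0]
wrist_force: [0.3, -1.3, 1.8]
finger_gap: 0.0133
gripper_force: 31.0
clock: 37.7
tool_pos: [0.4722, 0.2913, 0.0287]
eef_rot: [-3.084, -0.598, -0.001]
wrist_force: [-1.5, -0.7, 7.1]
finger_gap: 0.013
gripper_force: 31.7
```

The handle rests in the notches (7 N up). I release, rise and check.

```bash
python3 -m handwheel '{"translation":[[0,0,0],[0,0,0],[0,0,0],[0,0,0]],"turn":[0,0,0,0]}' 30 20
python3 -m handwheel '{"translation":[[0,0,0],[0,0,0],[0,0,3],[0,0,10],[0,0,25],[0,0,45],[0,0,65],[0,0,85],[0,0,100],[0,0,105],[0,0,105],[0,0,105]],"turn":[0,0,0,0,0,0,0,0,0,0,0,0]}' 50 20
python3 - <<'E'
from h import *
c=vision.read_camera("scene"); np.savez("scene14.npz",**c)
for n in("scene0","scene14"):
    c=load(n); bx=(350,125,420,182); h,s,v=hsv(up(c,bx))
    for q in blobs((h>3)&(h<20)&(s>130)&(v>90),bx)[:1]: print(n,"handle",rect(c,q,.072),q.mean(0))
    for q in blobs(((h<5)|(h>172))&(s>120)&(v>80),bx)[:3]: print(n,"tip",q.mean(0).round(2))
    bx=(255,190,365,285); h,s,v=hsv(up(c,bx))
    for q in blobs((v>175)&(s<60),bx)[:1]: print("plate",rect(c,q,.042))
a,b=load("scene0")["frame"],load("scene14")["frame"]
for nm,(x0,y0,x1,y1) in dict(jar=(235,305,280,360),weight=(380,255,418,290),ring=(412,200,452,238)).items(): print(nm,cv2.absdiff(a,b)[y0:y1,x0:x1].max(2).astype(int).__gt__(40).sum())
E
```

```text
clock: 38.1
tool_pos: [0.472, 0.2913, 0.0277]
eef_rot: [3.084, 0.598, -0.001]
wrist_force: [-0.1, 0.6, -0.1]
finger_gap: 0.0299
gripper_force: 0.0
clock: 39.3
tool_pos: [0.4716, 0.2911, 0.1325]
eef_rot: [3.084, 0.598, -0.002]
wrist_force: [0.0, -0.7, 1.2]
finger_gap: 0.05
gripper_force: 0.0
scene0 handle [478.4 282.4 114.1  30.   21.3] [383.00419664 146.34322542]
scene0 tip [414.47 145.42]
scene0 tip [405.95 170.47]
plate [573.6 -79.3 125.2  13.2   2.5]
scene14 handle [476.7 286.  115.3  32.2  21.2] [383.43009768 145.48992674]
scene14 tip [412.59 141.48]
scene14 tip [406.84 169.57]
plate [605.8 -36.8  86.2  42.3 -87.4]
jar 0
weight 0
ring 0
```

The stylus is back at its original height and level, within about 2 mm of its start and inside the notch clearance. The plate is unmoved at home, and the ring, jar and weight show no change.

```bash
python3 -c "
from plant import arm
print(arm.finish_job())"
```

```text
the job is handed in; nothing more can be done
None
```

The job is handed in, with no verdict returned: the plate is home, flush and centred to about 0.3 mm; the joint was traced green to red at 2 cm/s with about 1 N (3.4 N at first touch); the stylus is back in its cradle tip down, within about 2 mm of its start; the ring, jar and weight are unmoved; about 39 s used.

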